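# Index the jam jar under the filling funnel

### The job

On the jam filling stand, pull up the red plunger knob, slide the white carriage with its open jar from the parking hole over to the filling hole under the funnel, and let the knob go so that the pin drops fully home there. The jar must stay standing in its nest, and go gently: never force the carriage sideways against the pin; you will have to find the hole by feel.

Things in the scene. Friction and masses are not known exactly. Their poses are not given: they have to be found in the camera images.
- filling_stand: fixed jam filling stand: wooden bed 225 x 330 x 12 mm (x -92 to +132, y -125 to +205 mm) with guide rails and an index strip (brass at the filling end). Origin on the worktop; y along the carriage's travel from parking to filling hole, x across it (the knob's side is -x), z up. Parking hole at x -60, y 0 mm; filling hole at x -60, y 100 mm give or take 12
- carriage (a joint): travel of the white carriage (170 x 96 mm plate, top 37 mm up) along the stand's +y, in m: 0 at the parking hole, 0.088 to 0.112 at the filling hole (its brass plate is clamped by hand; the exact place is unknown and must be felt), end stop 0.125. Friction about 2.5 N, 1 N more while the pin rides on the strip
- plunger (a joint): lift of the red spring plunger in the carriage, in m: 0 = pin fully home in a hole, about 0.0105 = its flat end rests on the strip beside a hole, 0.014 = upper stop. Spring pushes down with 5 N at 0, 9 N at 0.014. Pin 8 mm thick, holes 10.5 mm square, 10 mm deep. More than 25 N sideways on the pin in a hole would bend it
- knob_centre (a point): middle of the red plunger knob: upright plastic cylinder 22 mm in diameter, 26 mm tall, underside 58 mm and top 84 mm above the worktop when home. It moves up and down with the plunger and along with the carriage; the pin is straight below it. Axes as the stand's. A grip of 15 N is enough to pull it; a hard off-centre one loads the pin sideways
- collar_top (a point): centre of the top of the dark round collar below the knob: 30 mm in diameter, 16 mm tall, fixed on the carriage, its top 53 mm and foot 37 mm above the worktop. Pushing the collar sideways moves the carriage and leaves the released knob free to drop. Axes as the stand's
- nest (a point): centre of the nest floor on the carriage, 37 mm above the worktop: a green ring 59 mm wide inside and 12 mm tall that holds the jar; 110 mm behind the knob (+x of the stand)
- jar_centre (a point): centre of the open clear glass jar, 53 mm in diameter and 109 mm tall, about 0.2 kg, loose in the nest; half-way up, z along the jar's axis
- jar_foot (a point): centre of the underside of the same jar
- spout (a point): lower end of the fixed steel funnel's spout, 168 mm above the worktop, over the stand's x +50, y +100 mm; the funnel's rim is 74 mm wide and 236 mm high. Its column, 18 mm thick and 216 mm high, stands 66 mm behind it (+x)

How it is judged:
By the outcome, as a careful person would: the job done as asked, in the order asked, and still so for the second after the job is handed in, with the robot touching nothing.
It also fails if it takes over 45 s, if anything falls off the work surface, if the arm or the gripper's body presses on something with over 40 N, if the wrist force passes 120 N, or if a joint passes its speed limit or range.

### The arm

A 6-joint arm with a two-finger parallel gripper is mounted at the origin on a cart in front of the work surface, level with it; the furniture and walls round the work are solid. World frame = base frame: x ahead of the robot, y to its left, z up, the work surface at z = 0. Lengths are in m, angles in rad, forces in N, time in s.
With the tool pointing down it reaches from about 0.35 to 0.85 m from the base axis. Payload 8.1 kg.
Tool frame: the origin (TCP) lies at the centre of the arm's flange, where the gripper is bolted on; the fingertips stand 186 mm ahead of it and the grasp point (between the pads) lies 167 mm ahead of it; z points along the fingers, y is the direction in which the jaws open and shut (so a half turn about z gives the same grasp; the last joint's range is limited). The gripper opens to 93 mm and grips with 3 to 60 N. Pads are 15 mm wide; open, the fingers measure 128 mm over their backs; the gripper's body (75 mm by 188 mm) begins 65 mm behind the grasp point.
Start: joints at [1.151, 0.13, 1.488, -0, 1.523, -0.085], TCP at [0.197, 0.567, 0.405] pointing down, gripper open.
Joint ranges: [-2.96, 2.96], [-0.89, 2.26], [0.02, 2.5], [-1.34, 4.48], [0, 2.73], [-2.66, 2.66]. Speed limits (rad/s): [2.39, 2.39, 2.79, 3.14, 3.14, 3.14].

### API

Orientations are given as a rotation vector (axis times angle).
In Python, from plant import robot, viewer, order gives the robot as it stands.
- The arm moves only by the tool apply_moves, never from a script. Its argument "deltas" is a list of rows, each a list of 3 entries, a list of its own where there are three numbers: the finger opening in mm, from 0 to 93, then the shift along the tool's x, y, z in mm, then the turn about the tool's z in rad. In form: [[grip, [dx, dy, dz], yaw], ...]. A call has 1 to 5 rows; each row shifts and turns the commanded pose from where the row before left it, along the tool's axes as they then stand; what a row does not reach is not made up. A row lasts 1/8 s, in which the tool goes at most 62.5 mm and 10.7 degrees, less where a joint would pass 70% of its speed; a pose out of reach is approached as far as the arm can. A call is refused whole if a number of a shift passes 62.5 or a number of a turn 0.188, either way. A call with a gripper value outside its range is refused whole. The fingers move at their own pace and stop on an object; "grip_force" is the grip in N (left out, the last holds). Time passes only in rows, so rows that do not move let the fingers close. It gives the time, the measured TCP pose, the force and the opening at its end, in the units of the state.
- robot.read_state(): the state, without advancing time (a new reading comes with each control period).
- viewer.read_camera(name): name is "scene" or "top"; returns the picture (400x640x3 uint8, blue, green, red); there is no depth.
- viewer.get_calibration(name): a dict with "fx", "fy", "cx", "cy" (pixels), "R" (3x3) and "t" (3): a world point X has camera coordinates R X + t. Camera axes: x right, y down, z forward; pixel columns grow to the right and rows downward; lengths in m; the calibration is good to about 2 mm. A picture is of the moment at which its call begins. get_calibration takes no time and is no camera call.
- order.close_job(): hands the job in, once; it reports no verdict.
The state is a dict: "t": time; "q": joint angles; "dq": joint speeds; "joint_torque": joint torques, N m; "tool_pos": TCP position; "orientation": TCP orientation; "force": force on the tool from outside, world axes, zero at the start; "wrist_torque": the same for the moment, N m; "opening": finger opening in m.
Only numpy, scipy, OpenCV 4.12 (cv2) and the standard library are available. Lean on these libraries where they do the work, as an engineer would, in place of code of your own. Each camera call takes 0.05 s, during which the arm holds its last target. There are 200 camera calls.

## Working session

There is one attempt and no reset: what is moved stays moved. The work goes in short steps, Python scripts to look and compute and a tool call to move; the robot and the scene stay as the last step left them, time stands still between calls to the robot, and variables do not carry over. Pictures are saved under pics/ and viewed, about 8 in all and at most 12, crops included, and the job is handed in when it is done.

Besides the shell and the picture viewer there is one more tool, called after ">>>" as name(argument=value, ...), one argument or row to a line, values as JSON. apply_moves: Moves the arm, as the interface text tells. Its arguments: {"type":"object","properties":{"deltas":{"type":"array"},"grip_force":{"type":"number"}},"required":["deltas"]}

```bash
mkdir -p pics; python3 - <<'E'
from plant import robot, viewer
import cv2
for n in ("scene","top"):
    cv2.imwrite(f"pics/{n}0.png",viewer.read_camera(n)); 
    c=viewer.get_calibration(n); print(n,c)
print(robot.read_state())
E
```

```text
scene {'fx': 442.22079154973807, 'fy': 442.22079154973807, 'cx': 322.0711140830093, 'cy': 196.50479266301, 'R': array([[ 0.63140344, -0.77537047,  0.01141598],
       [-0.54628522, -0.45520567, -0.70310757],
       [ 0.55036547,  0.43770816, -0.71099186]]), 't': array([-0.39935612,  0.44404006,  0.62362136])}
top {'fx': 465.1163924204854, 'fy': 465.1163924204854, 'cx': 325.8226674325612, 'cy': 199.4607928578972, 'R': array([[-0.02288888, -0.99946331, -0.02343475],
       [-0.99785561,  0.0242773 , -0.06078475],
       [ 0.06132106,  0.0219932 , -0.99787576]]), 't': array([0.01422828, 0.61096225, 0.92378225])}
{'t': 0.1, 'q': array([ 1.15062879e+00,  1.31081420e-01,  1.48917339e+00, -8.49398098e-06,
        1.52298826e+00, -8.54355586e-02]), 'dq': array([-0.00045685, -0.00204637, -0.00107875, -0.00020573, -0.00128532,
       -0.00056345]), 'joint_torque': array([ 6.43615131e-04, -5.61335421e+01, -4.93100166e+01,  7.69890659e-02,
        2.89891823e-02,  3.30309126e-05]), 'tool_pos': array([0.19702625, 0.56651091, 0.40379296]), 'orientation': array([-5.23276284e-01, -3.09729529e+00,  2.51307691e-03]), 'force': array([-0.49462405, -0.27352778, -0.51261734]), 'wrist_torque': array([0.00299479, 0.03053336, 0.0038876 ]), 'opening': 0.09293528641241794}
```

View pics/scene0.png

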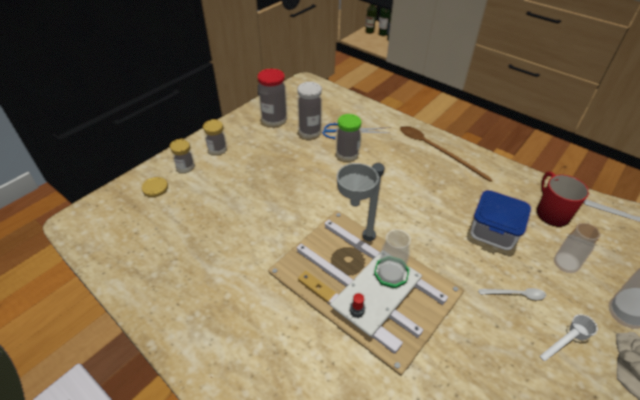

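View pics/top0.png

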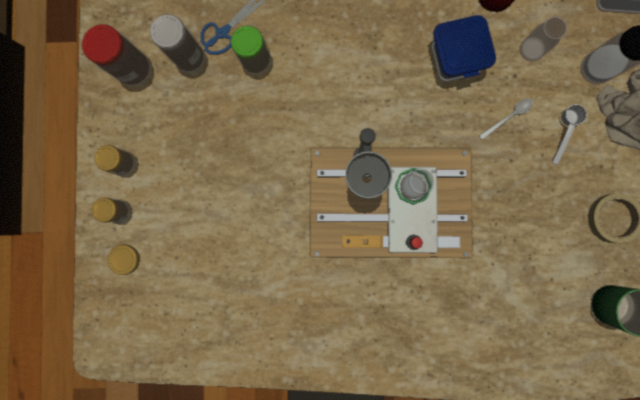

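The scene view shows the knob at about (358,300) and the nest at (392,272). In the top view the knob is at (416,242), the nest at (413,186), and the brass plate to the left at (362,241). The stand lies almost along the world axes, with its +y to the image's left.

```bash
cat > h.py <<'E'
import numpy as np, cv2
from plant import robot, viewer
C={n:viewer.get_calibration(n) for n in("scene","top")}
def ray(n,uv):
    c=C[n]; d=c["R"].T@np.array([(uv[0]-c["cx"])/c["fx"],(uv[1]-c["cy"])/c["fy"],1]); return -c["R"].T@c["t"],d/np.linalg.norm(d)
def onz(n,uv,z):
    o,d=ray(n,uv); return o+d*(z-o[2])/d[2]
def tri(a,b):
    (o,d),(p,e)=ray("scene",a),ray("top",b)
    s=np.linalg.lstsq(np.stack([d,-e],1),p-o,rcond=None)[0]
    A,B=o+s[0]*d,p+s[1]*e; return (A+B)/2,np.linalg.norm(A-B)
def mask(im,kind):
    h,s,v=[x.astype(int) for x in cv2.split(cv2.cvtColor(im,cv2.COLOR_BGR2HSV))]
    if kind=="red": m=((h<8)|(h>172))&(s>140)&(v>70)
    if kind=="green": m=(h>60)&(h<95)&(s>90)&(v>40)
    if kind=="white": m=(s<40)&(v>165)
    return m.astype(np.uint8)
def blob(im,kind,roi):
    x0,y0,x1,y1=roi; m=np.zeros(im.shape[:2],np.uint8); m[y0:y1,x0:x1]=mask(im,kind)[y0:y1,x0:x1]
    c=max(cv2.findContours(m,cv2.RETR_EXTERNAL,cv2.CHAIN_APPROX_NONE)[0],key=cv2.contourArea)
    return c
E
python3 - <<'E'
from h import *
S,T=cv2.imread("pics/scene0.png"),cv2.imread("pics/top0.png")
def cen(c): x,y,w,h=cv2.boundingRect(c); m=cv2.moments(c); return (m["m10"]/m["m00"],m["m01"]/m["m00"]),(x,y,w,h)
for k,rs,rt in(("red",(335,280,385,325),(400,230,435,255)),("green",(365,240,420,300),(385,160,440,210))):
    a,b=cen(blob(S,k,rs)),cen(blob(T,k,rt)); print(k,a,b,tri(a[0],b[0]))
r=cv2.minAreaRect(blob(T,"white",(385,160,443,257))); print(r)
# rails in top: fit line through white pixels
for roi in((316,210,386,226),(441,210,470,226)):
    c=blob(T,"white",roi); print(cv2.minAreaRect(c))
bx=cv2.boxPoints(r); print([onz("top",p,.037).round(4) for p in bx])
cv2.imwrite("pics/c1.png",np.hstack([cv2.resize(S[210:370,260:470],None,fx=1.9,fy=1.9,interpolation=2)[:300],cv2.resize(T[140:265,300:480],None,fx=2.2,fy=2.4,interpolation=2)]))
E
```

```text
red ((357.7431457431457, 301.56998556998553), (353, 294, 10, 16)) ((415.82599580712787, 242.1928721174004), (411, 237, 11, 11)) (array([ 0.52265375, -0.17026556,  0.0696899 ]), np.float64(7.192680320242928e-05))
green ((388.81208053691273, 282.3489932885906), (375, 272, 31, 16)) ((411.96666666666664, 199.8), (398, 191, 30, 13)) (array([ 0.60921243, -0.17658115,  0.0356252 ]), np.float64(0.013110284701238312))
((412.5, 209.0), (82.0, 45.0), 90.0)
((354.4999694824219, 216.5), (60.99999237060547, 4.999999046325684), -0.0)
((450.0, 217.5), (3.0, 18.0), 90.0)
[array([ 0.6696, -0.1297,  0.037 ]), array([ 0.6673, -0.2187,  0.037 ]), array([ 0.5054, -0.2127,  0.037 ]), array([ 0.5073, -0.1246,  0.037 ])]
```

View pics/c1.png

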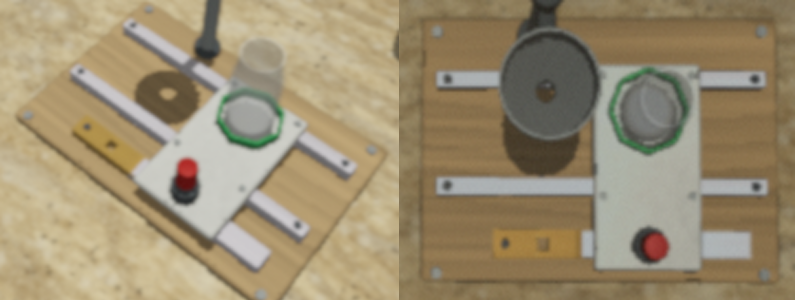

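```bash
cat >> h.py <<'E'
from scipy.spatial.transform import Rotation as Rn
def plan(target,ydir):
    s=robot.read_state(); M=Rn.from_rotvec(s["orientation"]).as_matrix()
    d=M.T@(np.array(target)-s["tool_pos"])*1000
    a=np.arctan2(M[1,1],M[0,1]); b=np.arctan2(ydir[1],ydir[0]); dy=(b-a+np.pi/2)%np.pi-np.pi/2
    print("t",s["t"],"tcp",s["tool_pos"].round(4),"shift(tool mm)",d.round(1),"tool-z turn",round(-dy,4),"F",s["force"].round(2),"op",round(s["opening"]*1000,1)); return M
E
python3 - <<'E'
from h import *
cr=lambda x,y:(300+(x-400)/2.2,140+y/2.4)
for z,pts in((.022,((437,78),(765,78),(437,186),(765,187))),(.012,((437,32),(761,32),(436,272),(765,272)))):
    P=[onz("top",cr(*p),z) for p in pts]
    for a,b in((0,1),(2,3)):
        d=P[a]-P[b]; print("ydir",np.degrees(np.arctan2(d[1],d[0])))
    if z==.012: print("centre",np.mean(P,0),"expected from knob: stand(20,40)-(-60,0)=(80,40)")
print("hole",onz("top",cr(543,243),.022))
u=np.radians(88.6); plan([.5227,-.1703,.29],(np.cos(u),np.sin(u)))
E
```

```text
ydir 88.52790212501623
ydir 88.49851838196443
ydir 88.47183098131478
ydir 88.76130286638633
centre [ 0.60112154 -0.13143194  0.012     ] expected from knob: stand(20,40)-(-60,0)=(80,40)
hole [ 0.52511696 -0.07687994  0.022     ]
t 0.1 tcp [0.197  0.5665 0.4038] shift(tool mm) [-549.7 -588.7  114.7] tool-z turn -0.3103 F [-0.49 -0.27 -0.51] op 92.9
```

>>> apply_moves(
  deltas=[
    [93,[0,0,0],-0.155],
    [93,[0,0,0],-0.155],
    [93,[-10,-22,0],0],
    [93,[-20,-42,0],0],
    [93,[-20,-42,0],0],
  ],
  grip_force=15,
)

```text
t: 0.72
tool_pos: [0.2446, 0.4583, 0.4041]
orientation: [-0.038, -3.141, 0.002]
force: [1.6, 0.2, -0.0]
opening: 0.0928
```

>>> apply_moves(
  deltas=[
    [70,[-22,-46,0],0],
    [70,[-22,-46,0],0],
    [70,[-22,-46,0],0],
    [70,[-22,-46,5],0],
    [70,[-22,-46,5],0],
  ],
)

```text
t: 1.35
tool_pos: [0.349, 0.2253, 0.3944]
orientation: [0.038, 3.141, -0.0]
force: [0.2, -0.5, -0.1]
opening: 0.0703
```

>>> apply_moves(
  deltas=[
    [60,[-22,-46,5],0],
    [60,[-22,-46,5],0],
    [60,[-22,-46,5],0],
    [60,[-22,-46,5],0],
    [60,[-22,-46,5],0],
  ],
)

```text
t: 1.98
tool_pos: [0.4533, -0.0075, 0.3694]
orientation: [-0.039, -3.141, -0.0]
force: [0.9, -0.3, 0.5]
opening: 0.0601
```

```bash
python3 - <<'E'
from h import *
u=np.radians(88.6); plan([.5227,-.1703,.29],(np.cos(u),np.sin(u)))
E
```

```text
t 1.975 tcp [ 0.4533 -0.0075  0.3694] shift(tool mm) [ -73.5 -161.    79.3] tool-z turn -0.0006 F [ 0.91 -0.26  0.53] op 60.1
```

>>> apply_moves(
  deltas=[
    [56,[-20,-45,15],0],
    [50,[-20,-45,20],0],
    [50,[-18,-40,20],0],
    [50,[-15,-31,24],0],
    [50,[0,0,0],0],
  ],
)

```text
t: 2.6
tool_pos: [0.5213, -0.1701, 0.2876]
orientation: [-0.043, -3.136, -0.003]
force: [-0.9, 0.3, -0.1]
opening: 0.0498
```

```bash
python3 - <<'E'
from h import *
u=np.radians(88.6); plan([.5227,-.1703,.247],(np.cos(u),np.sin(u)))
S,T=viewer.read_camera("scene"),viewer.read_camera("top")
cv2.imwrite("pics/c2.png",np.hstack([cv2.resize(S[190:350,260:470],None,fx=1.9,fy=1.9,interpolation=2)[:300],cv2.resize(T[140:265,300:480],None,fx=2.2,fy=2.4,interpolation=2)]))
E
```

```text
t 2.6 tcp [ 0.5213 -0.1701  0.2876] shift(tool mm) [-1.6 -0.2 40.6] tool-z turn -0.003 F [-0.94  0.31 -0.08] op 49.8
```

View pics/c2.png

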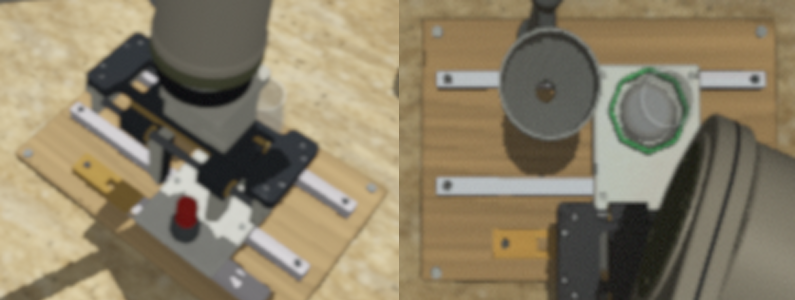

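The gripper is above the knob, with the fingers straddling it and clear of the jar and funnel. Next I'll descend and close with minimal force.

>>> apply_moves(
  deltas=[
    [44,[-1.6,0,15],0],
    [40,[0,0,15],0],
    [36,[0,0,10.6],0],
    [30,[0,0,0],0],
    [26,[0,0,0],0],
  ],
  grip_force=4,
)

```text
t: 3.32
tool_pos: [0.5237, -0.1686, 0.2504]
orientation: [0.039, 3.141, -0.0]
force: [0.2, 0.9, -0.5]
opening: 0.0271
```

>>> apply_moves(
  deltas=[
    [24,[0,0,0],0],
    [23,[0,0,0],0],
    [20,[0,0,0],0],
    [20,[0,0,0],0],
  ],
  grip_force=4,
)

```text
t: 3.82
tool_pos: [0.5238, -0.1689, 0.2507]
orientation: [0.039, 3.14, -0.001]
force: [-1.1, -2.7, 2.9]
opening: 0.0218
```

>>> apply_moves(
  deltas=[
    [26,[0,0,0],0],
    [26,[0,-1.2,3.5],0],
    [26,[0,0,0],0],
    [20,[0,0,0],0],
    [20,[0,0,0],0],
  ],
  grip_force=4,
)

```text
t: 4.45
tool_pos: [0.5234, -0.1696, 0.2463]
orientation: [-0.039, -3.141, -0.001]
force: [0.1, 0.9, -1.8]
opening: 0.0218
```

>>> apply_moves(
  deltas=[
    [20,[0,0,0],0],
    [20,[0,0,0],0],
  ],
  grip_force=15,
)

```text
t: 4.7
tool_pos: [0.5234, -0.1696, 0.2463]
orientation: [-0.039, -3.141, -0.001]
force: [-0.7, 1.9, -3.2]
opening: 0.0214
```

>>> apply_moves(
  deltas=[
    [20,[0,0,-3],0],
    [20,[0,0,-3],0],
    [20,[0,0,-3],0],
    [20,[0,0,-3.2],0],
    [20,[0,0,0],0],
  ],
  grip_force=18,
)

```text
t: 5.32
tool_pos: [0.5234, -0.1697, 0.2588]
orientation: [-0.039, -3.141, -0.0]
force: [1.1, 2.3, -9.6]
opening: 0.0218
```

```bash
python3 - <<'E'
from h import *
u=np.radians(88.6); plan([.5227,-.1703,.247],(np.cos(u),np.sin(u)))
S=viewer.read_camera("scene")
c=blob(S,"red",(335,260,395,325)); x,y,w,h=cv2.boundingRect(c); print(x,y,w,h)
cv2.imwrite("pics/c3.png",cv2.resize(S[230:340,300:450],None,fx=4,fy=4,interpolation=2))
E
```

```text
t 5.325 tcp [ 0.5234 -0.1697  0.2588] shift(tool mm) [ 0.7 -0.6 11.8] tool-z turn -0.0004 F [ 1.11  2.29 -9.63] op 21.8
352 291 10 15
```

View pics/c3.png

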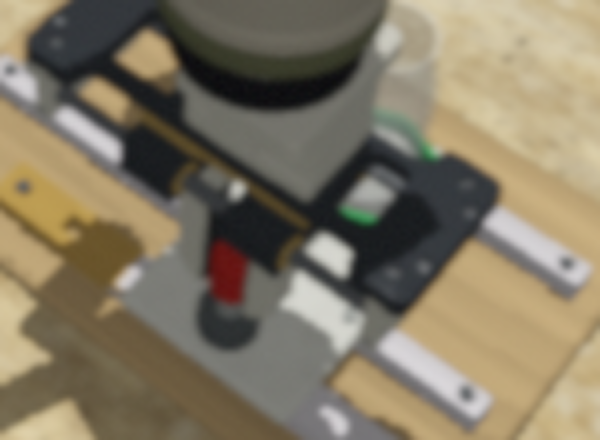

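>>> apply_moves(
  deltas=[
    [20,[0,1,0],0],
    [20,[0,1.5,0],0],
    [20,[0,2,0],0],
  ],
)

```text
t: 5.75
tool_pos: [0.5235, -0.1656, 0.2588]
orientation: [-0.039, -3.141, 0.001]
force: [0.1, -2.9, -9.2]
opening: 0.0215
```

>>> apply_moves(
  deltas=[
    [20,[0,3,0],0],
    [20,[0,4,0],0],
    [20,[0,5,0],0],
    [20,[0,5,0],0],
    [20,[0,5,0],0],
  ],
)

```text
t: 6.38
tool_pos: [0.5242, -0.1429, 0.2588]
orientation: [-0.039, -3.141, -0.0]
force: [-1.7, -2.1, -8.6]
opening: 0.0217
```

>>> apply_moves(
  deltas=[
    [20,[0,5,0],0],
    [20,[0,5,0],0],
    [20,[0,5,0],0],
    [20,[0,5,0],0],
    [20,[0,5,0],0],
  ],
)

```text
t: 7.0
tool_pos: [0.5248, -0.118, 0.2588]
orientation: [-0.039, -3.141, -0.0]
force: [-1.2, -3.4, -9.3]
opening: 0.0214
```

>>> apply_moves(
  deltas=[
    [20,[0,5,0],0],
    [20,[0,5,0],0],
    [20,[0,5,0],0],
    [20,[0,4,0],0],
    [20,[0,3,0],0],
  ],
)

```text
t: 7.62
tool_pos: [0.5254, -0.0961, 0.2589]
orientation: [0.039, 3.141, 0.0]
force: [-0.9, -2.8, -8.6]
opening: 0.0214
```

>>> apply_moves(
  deltas=[
    [20,[0,3,0],0],
    [20,[0,2,0],0],
    [20,[0,1,0],0],
    [20,[0,0,0],0],
  ],
)

```text
t: 8.12
tool_pos: [0.5256, -0.0902, 0.2588]
orientation: [0.039, 3.141, 0.0]
force: [-0.4, -1.3, -9.6]
opening: 0.0216
```

```bash
python3 - <<'E'
from h import *
u=np.radians(88.6); plan([.5234,-.1697,.2463],(np.cos(u),np.sin(u)))
S,T=viewer.read_camera("scene"),viewer.read_camera("top")
cv2.imwrite("pics/c4.png",np.hstack([cv2.resize(S[190:350,260:470],None,fx=1.9,fy=1.9,interpolation=2)[:300],cv2.resize(T[140:265,300:480],None,fx=2.2,fy=2.4,interpolation=2)]))
E
```

```text
t 8.125 tcp [ 0.5256 -0.0902  0.2588] shift(tool mm) [  0.2 -79.5  12.5] tool-z turn -0.0004 F [-0.36 -1.31 -9.59] op 21.6
```

View pics/c4.png

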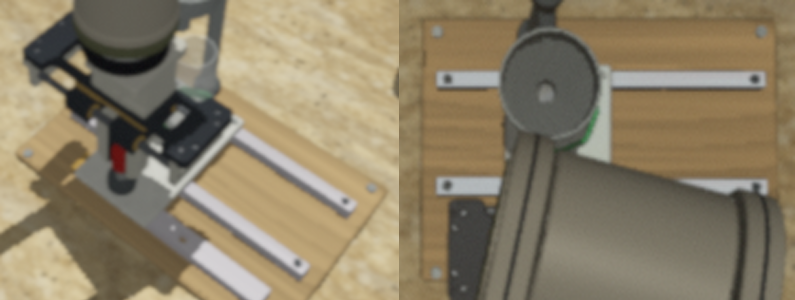

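The carriage is at about +79.5 mm and the jar is standing. I'll set the pin down on the strip, release it, and lower the open fingers so they straddle the collar.

>>> apply_moves(
  deltas=[
    [20,[0,0,1.5],0],
    [20,[0,0,0],0],
    [26,[0,0,0],0],
    [38,[0,0,0],0],
    [38,[0,0,0],0],
  ],
)

```text
t: 8.85
tool_pos: [0.5261, -0.0905, 0.2583]
orientation: [0.039, 3.139, -0.001]
force: [-0.4, 1.3, 0.2]
opening: 0.0366
```

>>> apply_moves(
  deltas=[
    [38,[0,0,8],0],
    [38,[0,0,8],0],
    [38,[0,0,6],0],
    [38,[0,0,4],0],
    [38,[0,0,0],0],
  ],
  grip_force=25,
)

```text
t: 9.48
tool_pos: [0.5253, -0.0903, 0.2308]
orientation: [-0.039, -3.14, -0.0]
force: [0.3, -0.4, -0.5]
opening: 0.0379
```

>>> apply_moves(
  deltas=[
    [38,[0,1.5,0],0],
    [38,[0,1.5,0],0],
    [38,[0,1,0],0],
    [38,[0,1,0],0],
    [38,[0,0,0],0],
  ],
)

```text
t: 10.1
tool_pos: [0.5258, -0.0857, 0.2316]
orientation: [0.039, 3.141, -0.002]
force: [0.4, -4.1, 0.9]
opening: 0.0381
```

>>> apply_moves(
  deltas=[
    [38,[0,1,0],0],
    [38,[0,1,0],0],
    [38,[0,1,0],0],
    [38,[0,1,0],0],
  ],
)

```text
t: 10.6
tool_pos: [0.5259, -0.0813, 0.2315]
orientation: [0.039, 3.141, -0.0]
force: [0.3, -2.7, 2.4]
opening: 0.0379
```

>>> apply_moves(
  deltas=[
    [38,[0,0.7,0],0],
    [38,[0,0.7,0],0],
    [38,[0,0.7,0],0],
  ],
  grip_force=12,
)

```text
t: 10.98
tool_pos: [0.5259, -0.0792, 0.2314]
orientation: [0.039, 3.141, -0.0]
force: [-0.8, -2.9, 1.5]
opening: 0.038
```

```bash
cat > k.py <<'E'
from h import *
S=viewer.read_camera("scene"); s=robot.read_state()
m=mask(S,"red"); m[:, :280]=0; m[:,400:]=0; m[:225]=0; m[340:]=0
ys,xs=np.nonzero(m); c=max(cv2.findContours(m,cv2.RETR_EXTERNAL,cv2.CHAIN_APPROX_NONE)[0],key=cv2.contourArea)
print(cv2.boundingRect(c),cv2.contourArea(c),np.mean(c[:,0],0).round(1))
# pixel row expected for knob bottom-front at lift 0 / 10.5 mm, from tool y (finger touching collar, knob 4 mm behind tool... ahead)
k=np.array([s["tool_pos"][0]-.002,s["tool_pos"][1]-.004,0])
for z in(.058,.0685,.084,.0945):
    c_=C["scene"]; p=c_["R"]@(k+[0,0,z])+c_["t"]; print(z,(c_["fx"]*p[0]/p[2]+c_["cx"]).round(1),(c_["fy"]*p[1]/p[2]+c_["cy"]).round(1))
print(s["t"],s["tool_pos"].round(4),s["force"].round(1))
E
python3 k.py
```

```text
(317, 273, 7, 6) 17.5 [319.5 276.2]
0.058 320.2 278.6
0.0685 320.3 275.4
0.084 320.3 270.6
0.0945 320.4 267.2
11.025 [ 0.5258 -0.0791  0.2314] [ 0.7 -2.7  1. ]
```

>>> apply_moves(
  deltas=[
    [38,[0,0.7,0],0],
    [38,[0,0.7,0],0],
    [38,[0,0.7,0],0],
  ],
)

```text
t: 11.4
tool_pos: [0.5259, -0.0771, 0.2313]
orientation: [0.039, 3.141, -0.0]
force: [0.2, -2.7, 2.0]
opening: 0.0382
```

```bash
python3 k.py
```

```text
(316, 272, 7, 7) 16.0 [318.2 275.3]
0.058 319.4 278.0
0.0685 319.4 274.8
0.084 319.5 270.0
0.0945 319.5 266.6
11.45 [ 0.5259 -0.077   0.2313] [ 0.3 -2.9  1.6]
```

>>> apply_moves(
  deltas=[
    [38,[0,0.7,0],0],
    [38,[0,0.7,0],0],
  ],
)

```text
t: 11.7
tool_pos: [0.5259, -0.0757, 0.2313]
orientation: [-0.039, -3.141, 0.0]
force: [0.8, -2.3, 2.0]
opening: 0.0382
```

```bash
python3 k.py
```

```text
(316, 272, 6, 6) 15.0 [317.9 275.2]
0.058 318.8 277.6
0.0685 318.8 274.4
0.084 318.9 269.6
0.0945 318.9 266.2
11.75 [ 0.5259 -0.0756  0.2313] [ 0.6 -2.6  0.6]
```

>>> apply_moves(
  deltas=[
    [38,[0,0.7,0],0],
    [38,[0,0.7,0],0],
  ],
)

```text
t: 12.0
tool_pos: [0.5259, -0.0742, 0.2313]
orientation: [-0.039, -3.141, -0.0]
force: [0.4, -1.1, 0.5]
opening: 0.0382
```

```bash
python3 k.py
```

```text
(314, 272, 8, 9) 39.0 [317.3 276.4]
0.058 318.1 277.2
0.0685 318.2 274.0
0.084 318.2 269.1
0.0945 318.2 265.8
12.05 [ 0.5258 -0.074   0.2311] [ 0.8 -0.7  0.5]
```

The visible part of the knob dropped about 3 px and the push force fell, which suggests the pin is in. I'll back off without touching anything and look.

>>> apply_moves(
  deltas=[
    [38,[0,-2,0],0],
    [40,[0,-2,0],0],
    [44,[0,0,-10],0],
    [50,[0,0,-20],0],
    [50,[0,0,-25],0],
  ],
)

```text
t: 12.68
tool_pos: [0.5256, -0.0783, 0.2871]
orientation: [-0.039, -3.14, -0.0]
force: [0.4, 0.4, 0.8]
opening: 0.05
```

>>> apply_moves(
  deltas=[
    [50,[15,0,-30],0],
    [50,[40,-20,-10],0],
    [50,[50,-30,0],0],
    [50,[40,-30,0],0],
    [50,[0,0,0],0],
  ],
)

```text
t: 13.3
tool_pos: [0.3771, -0.156, 0.327]
orientation: [0.045, 3.141, -0.002]
force: [1.2, -0.2, -0.2]
opening: 0.0499
```

```bash
python3 - <<'E'
from h import *
u=np.radians(88.6); plan([.5254,-.078,.2313],(np.cos(u),np.sin(u)))
S,T=viewer.read_camera("scene"),viewer.read_camera("top")
def cen(c): m=cv2.moments(c); return m["m10"]/m["m00"],m["m01"]/m["m00"]
try:
    a,b=blob(S,"red",(290,240,350,310)),blob(T,"red",(340,225,400,260)); print(cv2.boundingRect(a),cv2.boundingRect(b),tri(cen(a),cen(b)))
except Exception as e: print(e)
cv2.imwrite("pics/c5.png",np.hstack([cv2.resize(S[190:350,260:470],None,fx=1.9,fy=1.9,interpolation=2)[:300],cv2.resize(T[140:265,300:480],None,fx=2.2,fy=2.4,interpolation=2)]))
E
```

```text
t 13.3 tcp [ 0.3771 -0.156   0.327 ] shift(tool mm) [-146.    82.3   95.8] tool-z turn -0.004 F [ 1.2  -0.21 -0.18] op 49.9
max() iterable argument is empty
```

View pics/c5.png

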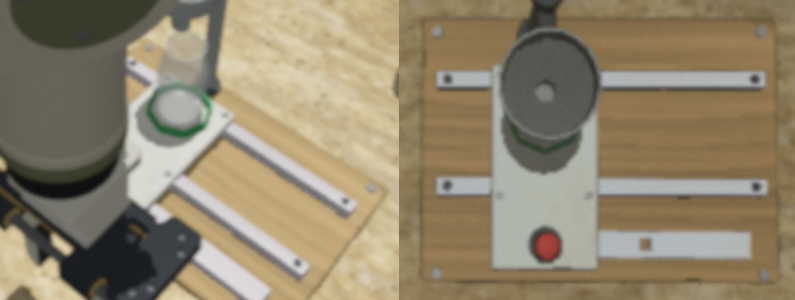

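The jar is standing in its nest and the knob sits over the hole. The arm hides the scene view of the knob, so I'll move it left.

>>> apply_moves(
  deltas=[
    [50,[0,25,-10],0],
    [50,[0,45,-15],0],
    [50,[0,50,-15],0],
    [50,[0,50,0],0],
    [50,[0,50,0],0],
  ],
)

```text
t: 14.02
tool_pos: [0.3847, 0.0679, 0.3672]
orientation: [0.037, 3.14, 0.001]
force: [1.5, 0.5, -0.0]
opening: 0.0501
```

>>> apply_moves(
  deltas=[
    [50,[0,45,0],0],
    [50,[0,45,0],0],
    [50,[0,30,0],0],
    [50,[0,0,0],0],
  ],
)

```text
t: 14.52
tool_pos: [0.3872, 0.1879, 0.3665]
orientation: [-0.031, -3.141, -0.001]
force: [0.2, -0.4, -0.1]
opening: 0.0498
```

```bash
python3 - <<'E'
from h import *
S,T=viewer.read_camera("scene"),viewer.read_camera("top")
cv2.imwrite("pics/c6.png",np.hstack([cv2.resize(S[190:350,260:470],None,fx=1.9,fy=1.9,interpolation=2)[:300],cv2.resize(T[140:265,300:480],None,fx=2.2,fy=2.4,interpolation=2)]))
def cen(c): m=cv2.moments(c); return m["m10"]/m["m00"],m["m01"]/m["m00"]
a,b=blob(S,"red",(290,240,350,310)),blob(T,"red",(340,225,400,260)); print(cv2.boundingRect(a),cv2.boundingRect(b),tri(cen(a),cen(b)))
E
```

```text
(315, 266, 9, 15) (362, 237, 11, 11) (array([ 0.52513842, -0.07812902,  0.07027717]), np.float64(0.0005603290541552485))
```

View pics/c6.png

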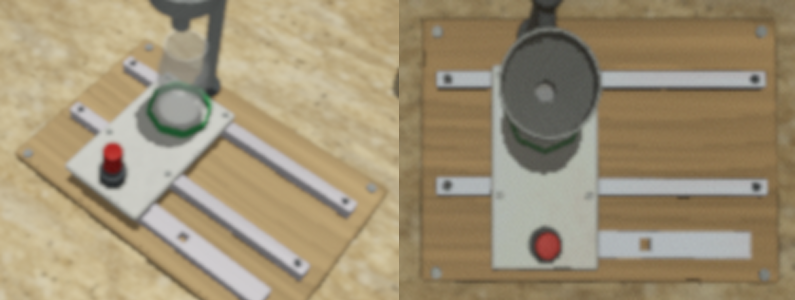

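The knob's middle is at z 0.0703, against 0.0697 at home before the start (a raised knob would read about 0.080). Travel is 92 mm, the jar is upright in its ring, and the arm is clear.

```bash
python3 -c "
from plant import order; print(order.close_job())"
```

```text
the job is handed in; nothing more can be done
None
```

The carriage is at the filling hole with the pin home and the jar still standing in its nest. I handed the job in at about 14.6 s on the robot's clock, with the arm clear of everything.

**What I did:** I gripped the knob with light force, re-centred once, and lifted it 12.5 mm. I then slid the carriage about 79.5 mm and set the pin down on the strip. After releasing the knob, I pushed the collar in 0.7 mm steps until the pin dropped. In the readings after each move, sideways force stayed at or below about 4 N.

**Last checks:**
- **Knob height:** the knob's middle measured 70.3 mm from the two views, against 69.7 mm at home in the parking hole. Resting on the strip it would read about 80 mm.
- **Travel:** about 92 mm, within the 88–112 mm range. The hole seen in the first top view was at about 93 mm, which agrees within the measuring error.
- **Jar:** upright in the green ring in the scene view. The funnel hides most of it in the top view.

No check failed. I judged the pin's drop from the fall in push force and the camera height, and did not push against the hole wall to confirm it.

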